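# Pack the transformer box, heavy parts below and the coil on top

### The job

Pack the blue box with the weight lowest: stand both transformers upright on its floor, then lower the grey bridge tray into the box over them until its feet are fully home on the floor, and finish with the light copper-wound coil lying flat on the tray's deck. Set things down rather than letting them fall, and leave the other things on the bench where they are.

Things in the scene. Friction and masses are not known exactly. Their poses are not given: they have to be found in the camera images.
- box: Open-topped blue plastic stacking box, fixed to the bench. Outside 190 mm along its x, 140 mm along its y, 90 mm high, with a rim that stands out a further 6 mm; walls 3.5 mm (inside 183 x 133 mm), floor 4 mm thick. Origin: centre of its underside, z up; the inner floor is at z = 4 mm.
- tray: Loose grey plastic bridge tray, 170 (x) by 120 (y) mm, 0.16 kg: a deck standing on two end skirts (feet) 3 mm thick at its x ends; open below, 164 mm long, 42 mm high. Origin: centre of its underside, level with the feet, z up. Goes into the box with its x along the box's x (either way round), 6.5 mm play on every side; home, its origin is on the box's inner floor.
- tray_handle (a point): Centre of the tray's black handle bar, 73 mm above the tray's origin. The bar is 10 mm thick along the tray's x, 56 mm long along the tray's y and 14 mm high (66 to 80 mm); it stands on two posts at its ends. Pinch it across its thickness.
- transformer_a: First small open-frame transformer, about 0.22 kg, the heaviest kind of part here: grey iron core plate 18 mm (its x) by 46 mm (its y), 38 mm high, with a yellowish winding that stands out to 37 mm along x. Stands upright on its core; origin: centre of its underside, z up. Grasp across the 46 mm of the core.
- transformer_b: Second transformer, the same as the first.
- coil: Light copper-wound coil on a black bobbin, 44 mm diameter, 24 mm high, 0.05 kg, lying flat. Origin: centre of its underside, z up.
- bobbin_empty_1: Bystander: empty black bobbin, 44 mm diameter, 24 mm high, on the bench. Not to be moved.
- tape_roll_1: Bystander: yellowish roll of tape, 80 mm diameter, 19 mm high. Not to be moved.
- caliper: Bystander: steel caliper, 200 x 54 x 8 mm, lying on the bench in front of the winding machine. Not to be moved.
- side_cutters: Bystander: side cutters with red handles, 155 x 54 x 12 mm. Not to be moved.
- tray_bay1 (a point): Centre of one bay of the tray's deck, on the deck's top, 43 mm along the tray's +x and 45 mm above its origin. The deck is 3 mm thick with a rim 9 mm high round it; the handle across the middle parts it in two bays, each about 77 mm (x) by 114 mm (y).
- tray_bay2 (a point): Centre of the other bay, 43 mm along the tray's -x.
- parts_cabinet: Obstacle: dark grey drawer cabinet behind the work, fixed, 240 (x) by 260 (y) mm, 220 mm high. Its top drawer stands a little open, with a pull in the middle that reaches 161 mm towards the robot from the origin, 145 to 210 mm above the bench. Origin: centre of its underside.
- winder_right: Obstacle: tall winding machine at the left, fixed, 480 mm high. Its side towards the work lies about 0.11 m to the right (-y) of its origin, its front about 0.15 m towards the robot; a spindle stands out of that side to the right.

How it is judged:
By the outcome, as a careful person would: the job done as asked, in the order asked, and still so for the second after the job is handed in, with the robot touching nothing.
It also fails if it takes over 70 s, if anything falls off the work surface, if the arm or the gripper's body presses on something with over 40 N, if the wrist force passes 120 N, or if a joint passes its speed limit or range.

### The arm

A 6-joint arm with a two-finger parallel gripper is mounted at the origin on a cart in front of the work surface, level with it; the furniture and walls round the work are solid. World frame = base frame: x ahead of the robot, y to its left, z up, the work surface at z = 0. Lengths are in mm, angles in rad, forces in N, time in s.
With the tool pointing down it reaches from about 325 to 850 mm from the base axis. Payload 4.4 kg.
Tool frame: the origin (TCP) lies midway between the tips of the shut fingers; the grasp point (between the pads) lies 19 mm behind it; z points along the fingers, y is the line along which they close (so a half turn about z gives the same grasp; the last joint's range is limited). The gripper opens to 94 mm and grips with 3 to 60 N. Pads are 16 mm wide; open, the fingers measure 119 mm over their backs; the gripper's body (75 mm by 177 mm) begins 78 mm behind the grasp point.
Start: joints at [1.109, 0.207, 1.542, -0, 1.393, -0.15], TCP at [175.856, 547.45, 205.447] pointing down, gripper open.
Joint ranges: [-2.73, 2.73], [-0.86, 2.22], [0.23, 2.46], [-1.11, 4.25], [0.08, 2.63], [-2.82, 2.82]. Speed limits (rad/s): [2.79, 2.79, 3.14, 3.14, 3.14, 3.14].

### API

Orientations are given as a rotation vector (axis times angle).
In Python, from bench import * gives the robot as it stands. The module is installed in compiled form; this text tells all that it offers.
- The arm moves only by the shell command python3 -m jog 'ROWS' [OPENING] [FORCE]. ROWS is JSON, a list of rows, each a list of 6 numbers: the shift along the tool's x, y, z in cm, then the turn, a rotation vector about the tool's x, y, z in degrees. In form: [[tx, ty, tz, rx, ry, rz], ...]. A call has 1 to 8 rows; each row shifts and turns the commanded pose from where the row before left it, along the tool's axes as they then stand; what a row does not reach is not made up. A row lasts 1/10 s, in which the tool goes at most 50 mm and 8.59 degrees, less where a joint would pass 70% of its speed; a pose out of reach is approached as far as the arm can. A call with a gripper value outside its range is refused whole. OPENING is the opening, from -1 (shut) to 1 (fully open), set as the call begins (- or left out, the last holds). The fingers move at their own pace and stop on an object; FORCE is the grip in N (left out, the last holds). Time passes only in rows, so rows that do not move let the fingers close. It gives the time, the measured TCP pose, the force, the opening and the grip force at its end, in the units of the state.
- state(): the state, without advancing time (a new reading comes with each control period).
- get_image(name): name is "scene" or "top"; returns a dict with "frame" (480x640x3 uint8, red, green, blue), "vertical_fov" (degrees; the focal length in pixels is half the picture's height over the tangent of half this angle, whatever the lens; pixels are square), "cx", "cy" (the principal point, pixels), "R" (3x3) and "t" (3): a world point X has camera coordinates R X + t. Camera axes: x right, y down, z forward; pixel columns grow to the right and rows downward; lengths in mm; the calibration is good to about 2 mm. A picture is of the moment at which its call begins. There is no depth.
- finish_job(): hands the job in; it is judged then, once.
The state is a dict: "time": time; "joints": joint angles; "joint_velocities": joint speeds; "joint_torque": joint torques, N m; "tcp_pos": TCP position; "ee_rot": TCP orientation; "ft_force": force on the tool from outside, world axes, zero at the start; "moment": the same for the moment, N m; "finger_gap": finger opening in mm; "gripper_force": force on a finger pad.
Only numpy, scipy, OpenCV 4.12 (cv2) and the standard library are available. Lean on these libraries where they do the work, as an engineer would, in place of code of your own. Each camera call takes 0.05 s, during which the arm holds its last target. There are 200 camera calls.

## Working session

There is one attempt and no reset: what is moved stays moved. The work goes in short steps, Python scripts to look and compute and a shell command to move; the robot and the scene stay as the last step left them, time stands still between calls to the robot, and variables do not carry over. Pictures are saved under pics/ and viewed, at most 10 in all, crops included, and the job is handed in when it is done.

```bash
mkdir -p pics; python3 - <<'E'
from bench import *
import cv2,pickle
d={}
for n in("scene","top"):
    g=get_image(n);d[n]=g
    cv2.imwrite(f"pics/{n}0.png",g["frame"][:,:,::-1])
    print(n,g["vertical_fov"],g["cx"],g["cy"],g["R"],g["t"])
pickle.dump(d,open("d0.pkl","wb"))
print(state())
E
```

```text
scene 42.689635799779104 325.4078418238663 241.34529194294146 [[ 0.70996261 -0.70403719 -0.01687387]
 [-0.48407655 -0.47046794 -0.7377871 ]
 [ 0.51149094  0.53196951 -0.67482254]] [-384.58756362  308.37831013 1070.55511399]
top 56.7708004584149 318.02828148463243 236.85830897962305 [[ 0.07852004 -0.99689392 -0.00609214]
 [-0.97618658 -0.07564655 -0.20331592]
 [ 0.20222356  0.02191144 -0.97909424]] [ -47.70520948  546.4033297  1012.94820524]
{'time': 0.1, 'joints': array([ 1.10949645e+00,  2.07332577e-01,  1.54279204e+00, -4.67204374e-05,
        1.39349662e+00, -1.50530146e-01]), 'joint_velocities': array([ 0.0009425 , -0.00182714, -0.00261308,  0.00022965,  0.00213469,
       -0.00069426]), 'joint_torque': array([-1.25154234e-03, -3.71865892e+01, -2.82292664e+01,  7.00296275e-02,
        3.11921700e-02, -7.47816375e-05]), 'tcp_pos': array([175.54667855, 546.78736043, 204.41721012]), 'ee_rot': array([-4.86093090e-01, -3.10318315e+00,  3.05975692e-03]), 'ft_force': array([0.25808625, 0.16575099, 0.29140447]), 'moment': array([-0.04086686, -0.0220938 ,  0.00997907]), 'gripper_force': 0.0, 'finger_gap': 94.24346188234355}
```

View pics/scene0.png

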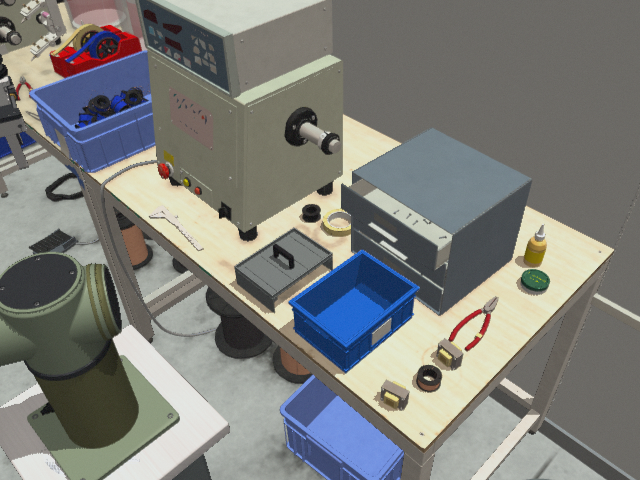

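View pics/top0.png

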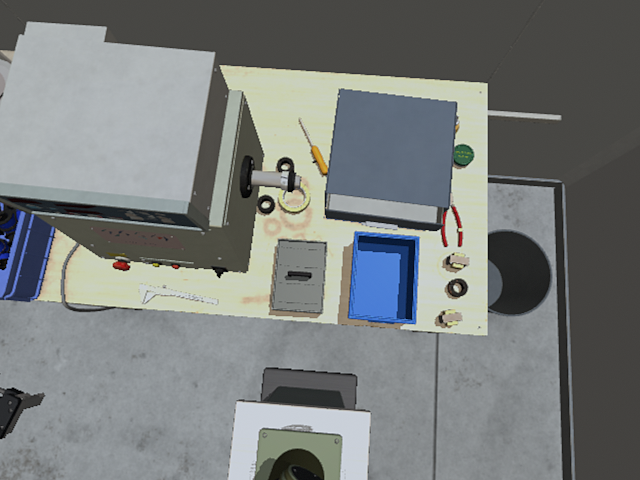

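The scene view shows the tray at about (284,268), the box at (355,308), the transformers at (450,353) and (395,393), and the coil at (429,378). In the top view they are at (299,276), (383,278), (458,262), (451,318) and (457,288). I'll zoom in next.

```bash
cat > h.py <<'E'
import numpy as np,cv2
def K(g):
    f=240/np.tan(np.radians(g["vertical_fov"])/2);return f,g["cx"],g["cy"]
def ray(g,p):
    f,cx,cy=K(g);d=np.array([(p[0]-cx)/f,(p[1]-cy)/f,1.]);R=np.array(g["R"]);return -R.T@np.array(g["t"]),R.T@d
def plane(g,p,z):
    c,d=ray(g,p);return (c+d*(z-c[2])/d[2])
def tri(g1,p1,g2,p2):
    c,d=ray(g1,p1);e,h=ray(g2,p2)
    s=np.linalg.lstsq(np.c_[d,-h],e-c,rcond=None)[0]
    a=c+d*s[0];b=e+h*s[1];return (a+b)/2,np.linalg.norm(a-b)
def proj(g,X):
    f,cx,cy=K(g);q=np.array(g["R"])@X+g["t"];return [cx+f*q[0]/q[2],cy+f*q[1]/q[2]]
def crop(g,x,y,w,h,s):
    return cv2.resize(g["frame"][y:y+h,x:x+w,::-1],None,fx=s,fy=s,interpolation=cv2.INTER_CUBIC)
E
python3 - <<'E'
import pickle,cv2,numpy as np
from h import *
d=pickle.load(open("d0.pkl","rb"));t,s=d["top"],d["scene"]
cv2.imwrite("pics/c1.png",crop(t,265,220,220,120,3.6))
cv2.imwrite("pics/c2.png",crop(s,225,220,250,190,3.1))
E
```

```text
(no output)
```

View pics/c1.png

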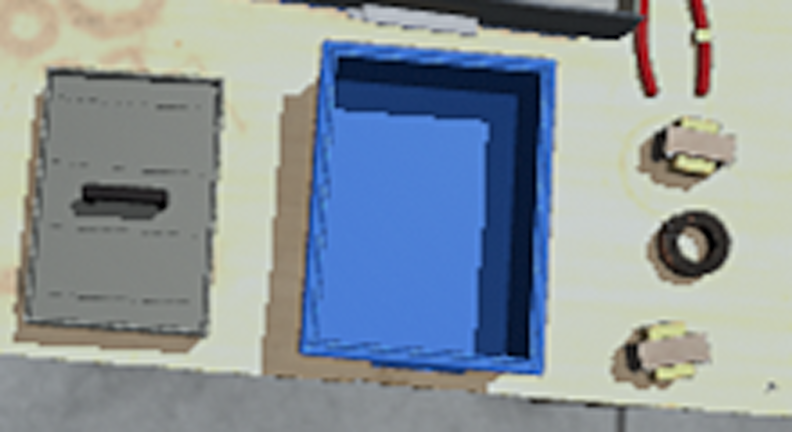

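View pics/c2.png

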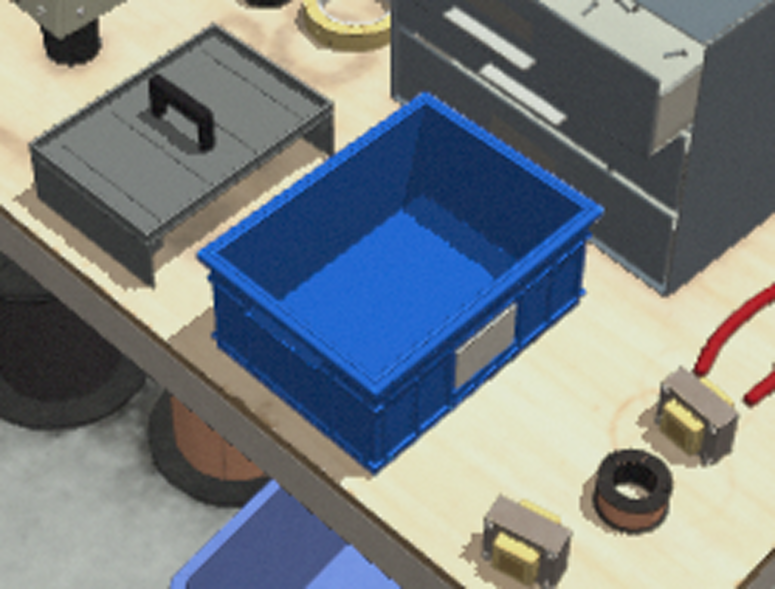

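The crops, top view then scene view, show:
- **Transformers:** core tops at crop (698,147) and (674,350) from above, and (699,398) and (528,524) in the scene view.
- **Coil:** about (694,243) and (633,478).
- **Box and tray:** the rims of both are clear in each view.

Now I'll triangulate.

```bash
python3 - <<'E'
import pickle,cv2,numpy as np
from h import *
np.set_printoptions(precision=1,suppress=True)
d=pickle.load(open("d0.pkl","rb"));t,s=d["top"],d["scene"]
T=lambda p:((p[0]+.5)/3.6-.5+265,(p[1]+.5)/3.6-.5+220)
S=lambda p:((p[0]+.5)/3.1-.5+225,(p[1]+.5)/3.1-.5+220)
def show(n,a,b):
    X=[]
    for p,q in zip(a,b):
        x,e=tri(t,T(p),s,S(q));X.append(x);print(n,x,"err %.1f"%e)
    print("   mean",np.mean(X,0));return np.array(X)
B=show("box",[(322,41),(556,60),(543,374),(300,355)],[(427,93),(604,210),(378,395),(197,254)])
Y=show("tray",[(49,70),(222,78),(208,335),(22,320)],[(214,25),(333,103),(158,240),(30,148)])
show("handle",[(83,185),(168,189)],[(153,78),(208,122)])
show("coil",[(694,243)],[(633,478)])
for X in(B,Y):
    e=[X[0]-X[3],X[1]-X[2]];w=[X[0]-X[1],X[3]-X[2]]
    print("yaw",[np.degrees(np.arctan2(v[1],v[0])) for v in e],[np.degrees(np.arctan2(-v[0],v[1])) for v in w],[np.linalg.norm(v) for v in e+w])
# core tops by colour
for n,pt,ps in(("A",(674,350),(528,524)),("B",(698,147),(699,398))):
    R=[]
    for g,c in((t,T(pt)),(s,S(ps))):
        lab=cv2.cvtColor(g["frame"],cv2.COLOR_RGB2LAB).astype(float)
        x,y=int(round(c[0])),int(round(c[1]))
        ref=np.median(lab[y-1:y+2,x-1:x+2].reshape(-1,3),0)
        m=(np.abs(lab-ref)@[.5,1,1]<14).astype(np.uint8)
        k=np.zeros_like(m);k[y-14:y+15,x-16:x+17]=1
        _,l=cv2.connectedComponents(m*k,connectivity=4)
        c=l==l[y,x];ys,xs=np.nonzero(c)
        P=[plane(g,q,38.) for q in zip(xs,ys)]
        r=cv2.minAreaRect(np.array(P,np.float32)[:,:2].copy())
        R.append((xs.mean(),ys.mean()));print(n,len(xs),ref,"z38 mean",np.mean(P,0),"rect",np.array(r[0]),np.array(r[1]),r[2])
    print(n,*tri(t,R[0],s,R[1]))
E
```

```text
box [563.1 -88.7  82.2] err 1.2
box [ 560.8 -240.1   84.6] err 3.2
box [ 360.3 -238.9   84.4] err 2.2
box [360.2 -87.2  84.3] err 1.8
   mean [ 461.1 -163.7   83.9]
tray [536.   91.4  49.2] err 2.2
tray [539.8 -24.9  46.9] err 2.6
tray [371.6 -30.3  43.6] err 3.4
tray [369.5  93.6  42.4] err 2.1
   mean [454.3  32.4  45.5]
handle [456.1  60.7  70.9] err 6.2
handle [457.6   6.2  65.6] err 8.2
   mean [456.8  33.4  68.2]
coil [ 457.2 -351.1   19.1] err 1.6
   mean [ 457.2 -351.1   19.1]
yaw [np.float64(-0.42647704670940956), np.float64(-0.33644702286954653)] [np.float64(-0.8514830239351895), np.float64(0.027945495442610848)] [np.float64(202.84052203165308), np.float64(200.50361735027371), np.float64(151.4614723243753), np.float64(151.75917467253032)]
yaw [np.float64(-0.771561087882678), np.float64(1.8361157502568448)] [np.float64(1.871131066194654), np.float64(0.9691873527998919)] [np.float64(166.6738043464584), np.float64(168.33908216021158), np.float64(116.34013115183492), np.float64(123.91549769484416)]
A 132 [164. 130. 137.] z38 mean [ 384.5 -334.9   38. ] rect [ 384.8 -334.3] [19.5 43.7] 11.916232109069824
A 214 [157. 131. 136.] z38 mean [ 379.1 -335.3   38. ] rect [ 378.4 -335.3] [18.2 45. ] 14.286100387573242
A [ 383.1 -334.8   34. ] 3.937239727347411
B 124 [172. 131. 137.] z38 mean [ 523.  -350.2   38. ] rect [ 522.2 -349.2] [44.1 19.5] 86.12567138671875
B 184 [156. 131. 137.] z38 mean [ 517.5 -350.3   38. ] rect [ 517.9 -350. ] [45.3 19.2] 85.04309844970703
B [ 522.  -350.    34.3] 3.999893529223284
```

```bash
python3 -m jog '[[0,0,0,0,0,-6],[0,0,0,0,0,-6],[0,0,0,0,0,-5.8]]' 1
python3 -m jog '[[-2.2,-3.7,0,0,0,0],[-2.2,-3.7,0,0,0,0],[-2.2,-3.7,0,0,0,0],[-2.2,-3.7,0,0,0,0],[-2.2,-3.7,0,0,0,0],[-2.2,-3.7,0,0,0,0],[-2.2,-3.7,0,0,0,0],[-2.2,-3.7,0,0,0,0]]'
python3 - <<'E'
import pickle
from h import *
d=pickle.load(open("d0.pkl","rb"));t=d["top"]
print("pull",plane(t,(380,225),180),"winder front",plane(t,(220,275),0))
E
```

```text
time: 0.4
tcp_pos: [175.6, 547.0, 204.7]
ee_rot: [0.007, -3.141, 0.002]
ft_force: [-1.1, -0.5, -0.5]
finger_gap: 93.9
gripper_force: 0.0
time: 1.2
tcp_pos: [352.1, 249.7, 205.2]
ee_rot: [0.0, -3.141, 0.0]
ft_force: [-0.3, -0.0, -0.3]
finger_gap: 93.7
gripper_force: 0.0
pull [ 558.7868165 -137.4472162  180.       ] winder front [444.25860194 232.42492828   0.        ]
```

```bash
python3 -m jog '[[-0.1,-4.2,0,0,0,0],[-0.1,-4.2,0,0,0,0],[-0.1,-4.2,0,0,0,0],[-0.1,-4.2,0,0,0,0],[-0.2,-4.2,0,0,0,0],[-0.2,-4.2,0,0,0,0]]'
python3 -m jog '[[-0.2,-4.2,0,0,0,0],[-0.2,-4.2,0,0,0,0],[-0.3,-4.2,0,0,0,0],[-0.3,-4.2,0,0,0,0],[-0.3,-4.2,0,0,0,0],[-0.3,-4.2,0,0,0,0],[-0.3,-4.2,1,0,0,-6],[-0.3,-3.8,4,0,0,-7]]'
python3 -m jog '[[0,0,3.5,0,0,0],[0,0,3.5,0,0,0],[0,0,0,0,0,0]]'
python3 - <<'E'
from bench import *
from h import *
import pickle
t,s=get_image("top"),get_image("scene");pickle.dump((t,s),open("d1.pkl","wb"))
st=state();print(st["tcp_pos"],st["ee_rot"])
a=crop(t,400,230,90,110,4);b=crop(s,350,300,110,110,4)
im=np.zeros((440,800,3),np.uint8);im[:,:360]=a;im[:,360:]=b;cv2.imwrite("pics/c3.png",im)
print(proj(t,st["tcp_pos"]),proj(s,st["tcp_pos"]))
E
```

```text
time: 1.8
tcp_pos: [359.2, -2.1, 205.3]
ee_rot: [-0.0, 3.141, 0.0]
ft_force: [1.3, -0.0, 0.1]
finger_gap: 94.0
gripper_force: 0.0
time: 2.6
tcp_pos: [387.0, -333.7, 162.4]
ee_rot: [-0.36, 3.116, -0.013]
ft_force: [0.4, 0.1, 0.2]
finger_gap: 93.6
gripper_force: 0.0
time: 2.9
tcp_pos: [381.3, -324.5, 83.6]
ee_rot: [0.353, -3.114, -0.017]
ft_force: [-0.1, 1.1, 0.1]
finger_gap: 93.9
gripper_force: 0.0
[ 384.61705197 -327.95746262   88.93723302] [ 3.55418462e-01 -3.12026362e+00 -2.65457959e-03]
[np.float64(455.7068887418068), np.float64(316.04979003368794)] [np.float64(395.4981389996699), np.float64(366.73805565174223)]
```

View pics/c3.png

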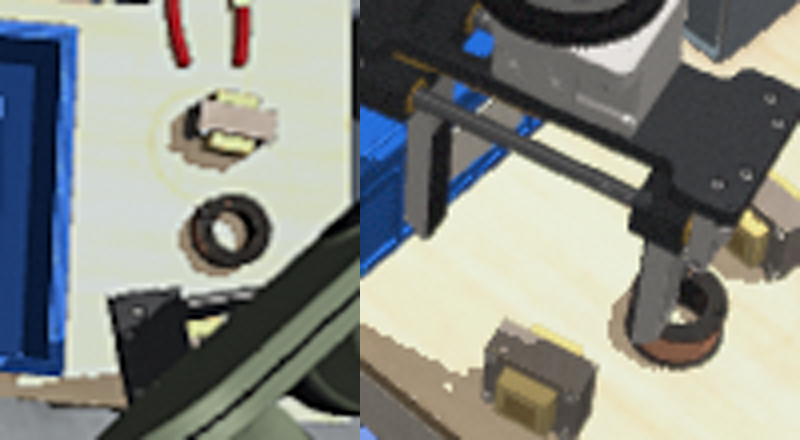

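The gripper's fingers straddle transformer A, tips at scene crop (422,232) and (648,340) with the core below at about (540,350). The jaw angle fits. I'll shift slightly, lower and grasp.

```bash
python3 -m jog '[[0.4,-0.6,2,0,0,0],[0,0,3,0,0,0],[0,0,2.4,0,0,0],[0,0,1,0,0,0],[0,0,0,0,0,0],[0,0,0,0,0,0]]'
python3 -m jog '[[0,0,0,0,0,0],[0,0,0,0,0,0],[0,0,0,0,0,0],[0,0,0,0,0,0],[0,0,0,0,0,0],[0,0,0,0,0,0]]' -1 25
```

```text
time: 3.6
tcp_pos: [383.8, -336.5, 7.2]
ee_rot: [-0.356, 3.12, -0.005]
ft_force: [0.0, -0.2, 0.3]
finger_gap: 94.2
gripper_force: 0.0
time: 4.2
tcp_pos: [382.4, -335.2, 5.2]
ee_rot: [0.355, -3.121, -0.0]
ft_force: [0.4, 0.6, -0.6]
finger_gap: 49.5
gripper_force: 0.0
```

```bash
python3 -m jog '[[0,0,0,0,0,0],[0,0,0,0,0,0],[0,0,0,0,0,0]]'
python3 -m jog '[[0,0,-1,0,0,0],[0,0,-3,0,0,0],[0,0,-4,0,0,0],[0,0,-4,0,0,0],[0,0,-2,0,0,0],[0,0,0,0,0,6.5],[0,0,0,0,0,6.5],[0,0,0,0,0,0]]'
```

```text
time: 4.5
tcp_pos: [382.3, -335.0, 5.2]
ee_rot: [0.355, -3.121, -0.001]
ft_force: [-0.4, 1.6, 2.3]
finger_gap: 45.9
gripper_force: 25.0
time: 5.3
tcp_pos: [382.3, -335.1, 145.6]
ee_rot: [-0.0, 3.141, -0.0]
ft_force: [-0.1, 0.1, -1.9]
finger_gap: 45.7
gripper_force: 25.0
```

```bash
python3 -m jog '[[-0.84,3.43,0,0,0,0],[-0.84,3.43,0,0,0,0],[-0.84,3.43,0,0,0,0],[-0.85,3.43,0,0,0,0],[-0.85,3.43,0,0,0,0],[0,0,0,0,0,0],[0,0,0,0,0,0]]'
python3 -m jog '[[0,0,3,0,0,0],[0,0,4,0,0,0],[0,0,3,0,0,0],[0,0,2,0,0,0],[0,0,1,0,0,0],[0,0,0.3,0,0,0],[0,0,0,0,0,0],[0,0,0,0,0,0]]'
python3 -m jog '[[0,0,0.1,0,0,0],[0,0,0.1,0,0,0],[0,0,0.1,0,0,0],[0,0,0,0,0,0]]'
```

```text
time: 6.0
tcp_pos: [424.6, -163.2, 145.1]
ee_rot: [0.006, -3.141, 0.001]
ft_force: [-0.6, -0.8, -2.6]
finger_gap: 45.9
gripper_force: 25.0
time: 6.8
tcp_pos: [425.8, -164.8, 13.4]
ee_rot: [0.0, 3.139, -0.002]
ft_force: [0.2, -0.3, -2.5]
finger_gap: 46.0
gripper_force: 25.0
time: 7.2
tcp_pos: [424.7, -163.7, 9.3]
ee_rot: [-0.0, 3.142, -0.0]
ft_force: [-0.3, -0.0, -2.2]
finger_gap: 45.8
gripper_force: 25.0
```

```bash
python3 -m jog '[[0,0,0.05,0,0,0],[0,0,0,0,0,0]]'; python3 -m jog '[[0,0,0.05,0,0,0],[0,0,0,0,0,0]]'
```

```text
time: 7.4
tcp_pos: [424.8, -163.7, 9.2]
ee_rot: [0.0, -3.141, -0.0]
ft_force: [-1.6, 1.7, 3.6]
finger_gap: 46.0
gripper_force: 25.0
time: 7.6
tcp_pos: [424.8, -163.7, 9.1]
ee_rot: [-0.0, -3.141, -0.0]
ft_force: [-3.1, 2.1, 7.2]
finger_gap: 45.9
gripper_force: 25.0
```

```bash
python3 -m jog '[[0,0,0,0,0,0],[0,0,0,0,0,0],[0,0,0,0,0,0],[0,0,0,0,0,0]]' 0.32
python3 -m jog '[[0,0,-2,0,0,0],[0,0,-3,0,0,0],[0,0,-4,0,0,0],[0,0,-4,0,0,0],[-0.5,-3,0,0,0,0],[-1,-4,0,0,0,0],[-1,-4,0,0,0,0],[0,-3,0,0,0,0]]' 1
python3 - <<'E'
import pickle
from h import *
np.set_printoptions(precision=1,suppress=True)
t,s=pickle.load(open("d0.pkl","rb")).values() if 0 else [pickle.load(open("d0.pkl","rb"))[k] for k in("top","scene")]
S=lambda p:((p[0]+.5)/3.1-.5+225,(p[1]+.5)/3.1-.5+220)
print("cab bottom right front",plane(s,S((665,292)),0))
print("cab top far right edge",plane(t,(456,102),220),plane(s,(531,181),220),"cab top front right",plane(s,S((708,40)),220))
print("drawer front right",tri(t,(441,229),s,S((657,100))),tri(t,(441,229),s,S((655,150))), plane(t,(441,229),210))
E
```

```text
time: 8.0
tcp_pos: [424.8, -163.8, 8.2]
ee_rot: [0.0, 3.142, -0.0]
ft_force: [-0.3, -0.1, 0.4]
finger_gap: 62.3
gripper_force: 0.0
time: 8.8
tcp_pos: [450.7, -306.2, 138.6]
ee_rot: [0.0, 3.14, -0.002]
ft_force: [0.4, 0.6, -0.2]
finger_gap: 94.2
gripper_force: 0.0
cab bottom right front [ 597.2 -268.5   -0. ]
cab top far right edge [ 834.4 -282.7  220. ] [ 822.8 -287.6  220. ] cab top front right [ 596.2 -270.1  220. ]
drawer front right (array([ 558. , -264.5,  194.5]), np.float64(3.6312633503446223)) (array([ 562.7, -270.6,  157.5]), np.float64(6.915750067618176)) [ 552.6 -259.3  210. ]
```

```bash
python3 -m jog '[[-3.4,-2.6,0,0,0,0],[-3.4,-2.6,0,0,0,0],[0,0,2,0,0,-5],[0,0,4,0,0,0],[0,0,0,0,0,0],[0,0,0,0,0,0]]'
python3 -m jog '[[0,0,2,0,0,0],[0,0,2,0,0,0],[0,0,2,0,0,0],[0,0,1,0,0,0],[0,0,0.4,0,0,0],[0,0,0,0,0,0],[0,0,0,0,0,0]]'
```

```text
time: 9.4
tcp_pos: [516.8, -354.9, 77.2]
ee_rot: [0.136, -3.136, -0.004]
ft_force: [-0.2, -0.3, 1.0]
finger_gap: 94.2
gripper_force: 0.0
time: 10.1
tcp_pos: [518.6, -356.6, 5.8]
ee_rot: [-0.137, 3.137, -0.003]
ft_force: [0.1, -0.3, 0.1]
finger_gap: 94.1
gripper_force: 0.0
```

```bash
python3 -m jog '[[0,0,0,0,0,0],[0,0,0,0,0,0],[0,0,0,0,0,0],[0,0,0,0,0,0],[0,0,0,0,0,0],[0,0,0,0,0,0],[0,0,0,0,0,0],[0,0,0,0,0,0]]' -1 25
python3 -m jog '[[0,0,0,0,0,0],[0,0,0,0,0,0],[0,0,0,0,0,0]]'
```

```text
time: 10.9
tcp_pos: [517.5, -355.4, 4.1]
ee_rot: [0.137, -3.138, -0.001]
ft_force: [-0.6, 1.6, 1.1]
finger_gap: 47.0
gripper_force: 24.5
time: 11.2
tcp_pos: [517.6, -355.7, 4.1]
ee_rot: [0.137, -3.138, -0.0]
ft_force: [-0.9, 1.2, 0.1]
finger_gap: 46.7
gripper_force: 24.5
```

```bash
python3 -m jog '[[0,0,-1,0,0,0],[0,0,-3,0,0,0],[0,0,-4,0,0,0],[0,0,-4,0,0,0],[0,0,-2,0,0,0],[0,0,0,0,0,5],[0,0,0,0,0,0],[0,0,0,0,0,0]]'
python3 - <<'E'
from bench import *
from h import *
import pickle
t,s=get_image("top"),get_image("scene");pickle.dump((t,s),open("d2.pkl","wb"))
st=state();print(st["tcp_pos"],st["ft_force"])
a=crop(t,330,220,160,120,2.5);b=crop(s,280,230,190,150,2.5)
im=np.zeros((375,875,3),np.uint8);im[:300,:400]=a;im[:,400:]=b;cv2.imwrite("pics/c4.png",cv2.resize(im,(798,342)))
E
```

```text
time: 12.0
tcp_pos: [517.2, -355.6, 143.8]
ee_rot: [0.002, -3.141, -0.001]
ft_force: [0.2, 0.7, -1.7]
finger_gap: 47.2
gripper_force: 24.5
[ 517.01196605 -355.28977601  143.12705265] [-7.97263933e-01 -2.15401311e-03 -2.82503557e+00]
```

View pics/c4.png

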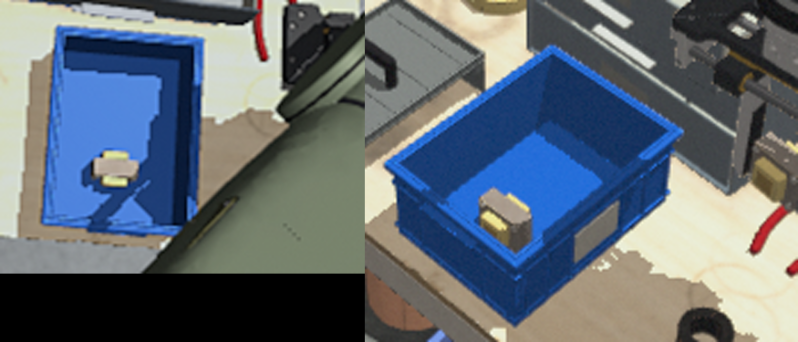

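Transformer A stands upright in the box at about (115,168) in the left panel and (505,215) in the right. B is held in the gripper at about (775,165). I'll move B into the box.

```bash
python3 -m jog '[[0.54,3.84,0,0,0,0],[0.54,3.84,0,0,0,0],[0.54,3.84,0,0,0,0],[0.54,3.84,0,0,0,0],[0.54,3.84,0,0,0,0],[0,0,0,0,0,0],[0,0,0,0,0,0]]'
python3 -m jog '[[0,0,3,0,0,0],[0,0,4,0,0,0],[0,0,3,0,0,0],[0,0,2,0,0,0],[0,0,1,0,0,0],[0,0,0.3,0,0,0],[0,0,0,0,0,0],[0,0,0,0,0,0]]'
python3 -m jog '[[0,0,0.05,0,0,0],[0,0,0,0,0,0],[0,0,0,0,0,0]]'
```

```text
time: 12.8
tcp_pos: [490.4, -163.0, 143.8]
ee_rot: [0.004, -3.141, 0.0]
ft_force: [-0.3, -0.3, -2.1]
finger_gap: 47.3
gripper_force: 24.5
time: 13.6
tcp_pos: [492.0, -164.7, 12.5]
ee_rot: [0.001, 3.139, -0.002]
ft_force: [0.0, 0.1, -2.4]
finger_gap: 47.4
gripper_force: 24.5
time: 13.9
tcp_pos: [491.1, -163.9, 11.4]
ee_rot: [-0.0, 3.141, -0.001]
ft_force: [0.6, -0.1, -1.2]
finger_gap: 47.0
gripper_force: 24.5
```

```bash
for i in 1; do python3 -m jog '[[0,0,0.05,0,0,0],[0,0,0,0,0,0]]'; done; python3 -m jog '[[0,0,0.05,0,0,0],[0,0,0,0,0,0]]'; python3 -m jog '[[0,0,0.1,0,0,0],[0,0,0,0,0,0]]'
```

```text
time: 14.1
tcp_pos: [490.7, -163.7, 10.3]
ee_rot: [-0.0, 3.142, -0.0]
ft_force: [0.6, -0.2, -2.5]
finger_gap: 47.2
gripper_force: 24.5
time: 14.3
tcp_pos: [490.6, -163.7, 9.6]
ee_rot: [-0.0, -3.141, -0.0]
ft_force: [-0.0, 0.2, -3.2]
finger_gap: 47.3
gripper_force: 24.5
time: 14.5
tcp_pos: [490.6, -163.7, 8.5]
ee_rot: [-0.0, -3.141, -0.0]
ft_force: [0.3, -0.2, -2.3]
finger_gap: 47.5
gripper_force: 24.5
```

```bash
python3 -m jog '[[0,0,0.05,0,0,0],[0,0,0,0,0,0]]'; python3 -m jog '[[0,0,0.03,0,0,0],[0,0,0,0,0,0]]'
```

```text
time: 14.7
tcp_pos: [490.7, -163.7, 8.2]
ee_rot: [-0.0, -3.141, -0.0]
ft_force: [0.3, 0.1, -3.0]
finger_gap: 47.0
gripper_force: 24.5
time: 14.9
tcp_pos: [490.7, -163.8, 8.1]
ee_rot: [-0.0, -3.142, -0.0]
ft_force: [-0.8, 0.0, -0.6]
finger_gap: 47.1
gripper_force: 24.5
```

Contact is starting. I'll go down a touch more, release, lift and look.

```bash
python3 -m jog '[[0,0,0.04,0,0,0],[0,0,0,0,0,0]]'; python3 -m jog '[[0,0,0,0,0,0],[0,0,0,0,0,0],[0,0,0,0,0,0],[0,0,0,0,0,0]]' 0.32
python3 -m jog '[[0,0,-2,0,0,0],[0,0,-3,0,0,0],[0,0,-4,0,0,0],[0,0,-4,0,0,0],[4,2,0,0,0,0],[4,3,0,0,0,0],[0,4,0,0,0,0],[0,4,0,0,0,0]]'
python3 -m jog '[[0,4,0,0,0,8],[0,4,0,0,0,8],[0,4,0,0,0,8],[0,0,0,0,0,0]]'
python3 - <<'E'
from bench import *
from h import *
import pickle
t,s=get_image("top"),get_image("scene");pickle.dump((t,s),open("d3.pkl","wb"))
st=state();print(st["tcp_pos"],st["ee_rot"])
a=crop(t,260,215,170,120,2.5);b=crop(s,225,220,200,150,2.5)
im=np.zeros((375,925,3),np.uint8);im[:300,:425]=a;im[:,425:]=b;cv2.imwrite("pics/c5.png",cv2.resize(im,(800,324)))
E
```

```text
time: 15.1
tcp_pos: [490.8, -163.8, 8.1]
ee_rot: [-0.0, -3.142, -0.0]
ft_force: [-1.6, -0.1, 3.6]
finger_gap: 47.2
gripper_force: 24.6
time: 15.5
tcp_pos: [490.9, -163.8, 7.5]
ee_rot: [0.0, 3.141, -0.0]
ft_force: [0.4, 0.2, -0.1]
finger_gap: 61.9
gripper_force: 0.0
time: 16.3
tcp_pos: [409.4, -32.8, 137.5]
ee_rot: [0.004, 3.141, -0.0]
ft_force: [0.9, 0.4, -0.2]
finger_gap: 62.1
gripper_force: 0.0
time: 16.7
tcp_pos: [425.7, 79.2, 137.7]
ee_rot: [0.602, 3.083, 0.001]
ft_force: [-0.0, -0.3, -0.1]
finger_gap: 62.5
gripper_force: 0.0
[425.31612165  76.40179854 137.42961531] [-6.01795663e-01 -3.08321265e+00  1.19126374e-03]
```

View pics/c5.png

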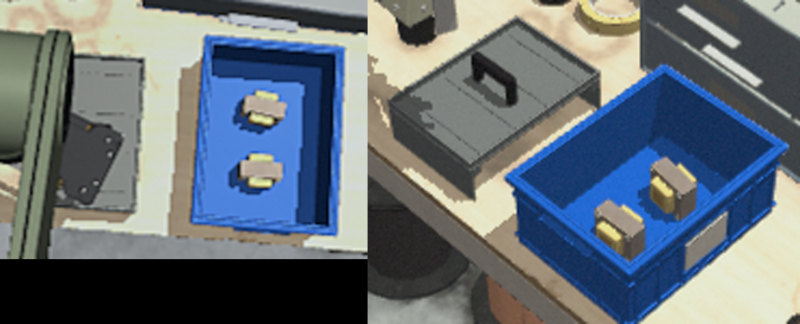

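Both transformers stand upright in the box, at left panel (262,107) and (260,170). Since I know where I set them down, I'll use them to correct the camera bias, then measure the box, tray and coil relative to them.

```bash
cat > core.py <<'E'
from h import *
def comp(g,c,h=14):
    lab=cv2.cvtColor(g["frame"],cv2.COLOR_RGB2LAB).astype(float)
    x,y=int(round(c[0])),int(round(c[1]))
    ref=np.median(lab[y-1:y+2,x-1:x+2].reshape(-1,3),0)
    m=(np.abs(lab-ref)@[.5,1,1]<14).astype(np.uint8);k=np.zeros_like(m);k[y-h:y+h+1,x-h:x+h+1]=1
    _,l=cv2.connectedComponents(m*k,connectivity=4)
    ys,xs=np.nonzero(l==l[y,x]);return xs,ys
E
python3 - <<'E'
import pickle
from core import *
np.set_printoptions(precision=1,suppress=True)
t,s=pickle.load(open("d3.pkl","rb"));d0=pickle.load(open("d0.pkl","rb"));
bt,bs=[],[]
for P in((424.8,-163.7,42),(490.8,-163.8,42)):
    P=np.array(P)
    for n,g,L in(("top",t,bt),("scene",s,bs)):
        xs,ys=comp(g,proj(g,P));Q=np.array([plane(g,q,42.) for q in zip(xs,ys)],np.float32)
        r=cv2.minAreaRect(Q[:,:2].copy());print(n,len(xs),Q.mean(0)-P,np.array(r[0]),r[1],r[2]);L.append(Q.mean(0)-P)
# box rim, by blue mask in top / scene at z=90: convex hull corners
for n,g in(("top",t),("scene",s)):
    hsv=cv2.cvtColor(g["frame"],cv2.COLOR_RGB2HSV)
    m=cv2.inRange(hsv,(100,150,60),(125,255,255))
    c=proj(g,np.array([460,-164,90.]));k=np.zeros_like(m);k[max(0,int(c[1])-90):int(c[1])+90,int(c[0])-90:int(c[0])+90]=1
    cs=cv2.findContours(m*k,0,2)[0];h=cv2.convexHull(max(cs,key=cv2.contourArea))[:,0]
    if n=="top": print("box rim top-view hull rect at z90",cv2.minAreaRect(np.array([plane(g,q,90.)[:2] for q in h],np.float32)))
T=lambda p:((p[0]+.5)/3.6-.5+265,(p[1]+.5)/3.6-.5+220)
S=lambda p:((p[0]+.5)/3.1-.5+225,(p[1]+.5)/3.1-.5+220)
def two(n,a,b,z):
    A=np.array([plane(t,T(p),z) for p in a]);B=np.array([plane(s,S(p),z) for p in b])
    print(n,"top",A.mean(0)-np.mean(bt,0),"scene",B.mean(0)-np.mean(bs,0))
two("box",[(322,41),(556,60),(543,374),(300,355)],[(427,93),(604,210),(378,395),(197,254)],90)
two("tray",[(49,70),(222,78),(208,335),(22,320)],[(214,25),(333,103),(158,240),(30,148)],54)
two("handle",[(83,185),(168,189)],[(153,78),(208,122)],80)
two("coil",[(694,243)],[(633,478)],24)
E
```

```text
top 117 [2.  0.2 0. ] [ 427.2 -163.5] (16.839309692382812, 40.45014953613281) 0.9159992337226868
scene 156 [-3.3 -1.8  0. ] [ 421.1 -165.1] (17.51197052001953, 44.324363708496094) 1.2334883213043213
top 118 [6.5 0.6 0. ] [ 497.8 -163.5] (43.36983871459961, 18.356340408325195) 85.60376739501953
scene 141 [ 1.2 -1.7  0. ] [ 491.9 -165.4] (43.964168548583984, 16.490726470947266) 81.87305450439453
box rim top-view hull rect at z90 ((459.4328918457031, -162.84390258789062), (150.34945678710938, 202.4208526611328), 89.54034423828125)
box top [ 456.9 -163.9   90. ] scene [ 456.9 -165.3   90. ]
tray top [449.6  31.4  54. ] scene [449.6  27.6  54. ]
handle top [454.1  30.4  80. ] scene [446.9  27.3  80. ]
coil top [ 453.1 -350.5   24. ] scene [ 454.4 -350.8   24. ]
```

```bash
python3 -m jog '[[-2.1,-1.65,0,0,0,0],[-2.1,-1.65,0,0,0,0]]'
python3 -m jog '[[0,0,0,0,0,7.8],[0,0,0,0,0,7.8],[0,0,0,0,0,7.8],[0,0,0,0,0,7.8],[0,0,0,0,0,7.8],[0,0,0,0,0,7.8],[0,0,0,0,0,7.8],[0,0,0,0,0,7.8]]'
python3 -m jog '[[0,0,0,0,0,5.6],[0,0,0,0,0,0],[0,0,0,0,0,0]]'
```

```text
time: 17.0
tcp_pos: [451.6, 28.1, 137.5]
ee_rot: [-0.606, -3.083, 0.001]
ft_force: [0.2, -0.2, -0.0]
finger_gap: 62.5
gripper_force: 0.0
time: 17.8
tcp_pos: [451.4, 27.8, 137.5]
ee_rot: [2.125, 2.314, -0.001]
ft_force: [0.4, -1.3, 0.3]
finger_gap: 61.9
gripper_force: 0.0
time: 18.1
tcp_pos: [451.6, 28.6, 137.5]
ee_rot: [2.227, 2.216, -0.001]
ft_force: [0.3, 0.2, -0.3]
finger_gap: 62.1
gripper_force: 0.0
```

```bash
python3 -m jog '[[0.14,0,3,0,0,0],[0,0,3,0,0,0],[0,0,1.5,0,0,0],[0,0,0.7,0,0,0],[0,0,0,0,0,0],[0,0,0,0,0,0]]'
python3 -m jog '[[0,0,0,0,0,0],[0,0,0,0,0,0],[0,0,0,0,0,0],[0,0,0,0,0,0],[0,0,0,0,0,0],[0,0,0,0,0,0],[0,0,0,0,0,0],[0,0,0,0,0,0]]' -1 35
python3 -m jog '[[0,0,0,0,0,0],[0,0,0,0,0,0],[0,0,0,0,0,0]]'
```

```text
time: 18.7
tcp_pos: [452.6, 30.9, 56.3]
ee_rot: [2.227, 2.214, 0.001]
ft_force: [-0.5, -0.3, -0.4]
finger_gap: 62.0
gripper_force: 0.0
time: 19.5
tcp_pos: [451.9, 31.3, 55.6]
ee_rot: [2.228, 2.214, 0.0]
ft_force: [0.5, -0.1, 0.5]
finger_gap: 9.7
gripper_force: 35.0
time: 19.8
tcp_pos: [451.8, 31.3, 55.5]
ee_rot: [-2.228, -2.214, -0.0]
ft_force: [0.1, -0.0, 0.5]
finger_gap: 9.9
gripper_force: 35.0
```

```bash
python3 -m jog '[[0,0,-1,0,0,0],[0,0,-2,0,0,0],[0,0,-3,0,0,0],[0,0,-3,0,0,0],[0,0,-3,0,0,0],[0,0,-1,0,0,0],[0,0,0,0,0,0]]'
python3 -m jog '[[-3,0,0,0,0,0],[-4,0.1,0,0,0,0],[-4,0.1,0,0,0,0],[-4,0.1,0,0,0,0],[-3,0.2,0,0,0,0],[0,0,0,0,0,0],[0,0,0,0,0,0],[0,0,0,0,0,0]]'
python3 - <<'E'
from bench import *
from h import *
import pickle
t,s=get_image("top"),get_image("scene");pickle.dump((t,s),open("d4.pkl","wb"))
st=state();print(st["tcp_pos"],st["ee_rot"],st["ft_force"])
a=crop(t,290,200,150,150,2.7);b=crop(s,225,180,200,200,2.0)
im=np.zeros((405,805,3),np.uint8);im[:,:405]=a;im[:400,405:]=b;cv2.imwrite("pics/c6.png",im[:,:800])
E
```

```text
time: 20.5
tcp_pos: [453.0, 31.1, 187.3]
ee_rot: [2.226, 2.212, 0.004]
ft_force: [-0.3, -0.0, -2.5]
finger_gap: 9.4
gripper_force: 35.0
time: 21.3
tcp_pos: [454.7, -147.4, 184.1]
ee_rot: [-2.225, -2.213, 0.001]
ft_force: [-0.3, 0.8, -1.4]
finger_gap: 9.8
gripper_force: 35.0
[ 455.21353185 -147.38385509  184.8394726 ] [-2.22555717e+00 -2.21508993e+00  3.44448795e-04] [ 0.36122366  1.22755236 -1.09148906]
```

View pics/c6.png

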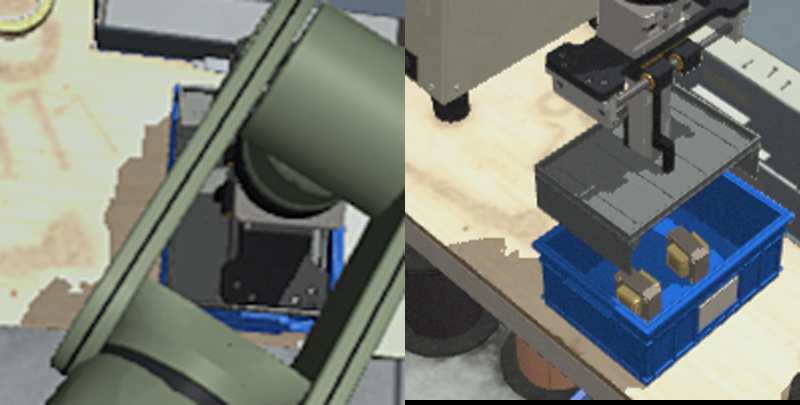

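The tray hangs level above the box, with scene-panel rim corners at about (536,165) left and (760,145) right. Next is the tray's offset relative to the TCP.

```bash
python3 - <<'E'
import pickle
from h import *
np.set_printoptions(precision=1,suppress=True)
t,s=pickle.load(open("d4.pkl","rb"))
S=lambda p:((p[0]-405+.5)/2-.5+225,(p[1]+.5)/2-.5+180)
b=np.array([-2.7,-1.8,0])
P=[plane(s,S(p),183.3)-b for p in((536,165),(633,243),(761,145))]
print(*P,"centre",(P[0]+P[2])/2)
Q=[plane(s,S(p),141+0)-b for p in((538,203),(632,270))];print("feet?",*Q)
T=lambda p:((p[0]+.5)/2.7-.5+290,(p[1]+.5)/2.7-.5+200)
print("top", *[plane(t,T(p),183.3) for p in((178,88),(163,297),(322,310))])
cv2.imwrite("pics/c7.png",np.hstack([crop(t,330,215,110,115,3.5),crop(s,285,190,115,115,3.5)[:402]]))
E
```

```text
[371.6 -88.4 183.3] [ 365.5 -214.4  183.3] [ 529.9 -214.2  183.3] centre [ 450.8 -151.3  183.3]
feet? [367.2 -92.4 141. ] [ 369.9 -208.8  141. ]
top [538.2 -86.4 183.3] [375.7 -85.  183.3] [ 375.4 -205.2  183.3]
```

View pics/c7.png

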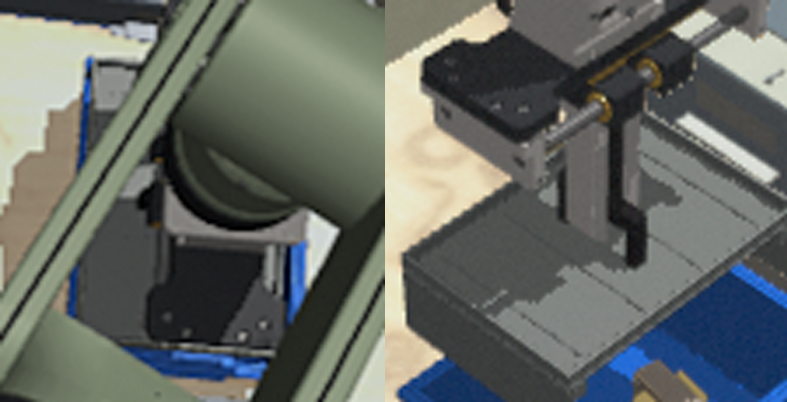

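The last crop shows the grip on the handle is sound and the tray's edges line up with the box. By mean estimate the tray centre sits about 1.5 mm to −y of the TCP. I'll align it and descend, watching the force.

```bash
python3 -m jog '[[-0.75,0.15,0,0,0,0],[-0.75,0.1,0,0,0,0],[0,0,1,0,0,0],[0,0,1.5,0,0,0],[0,0,1,0,0,0],[0,0,0,0,0,0],[0,0,0,0,0,0],[0,0,0,0,0,0]]'
python3 -m jog '[[0,0,0.5,0,0,0],[0,0,0.5,0,0,0],[0,0,0.5,0,0,0],[0,0,0,0,0,0]]'
python3 -m jog '[[0,0,0.5,0,0,0],[0,0,0,0,0,0],[0,0,0,0,0,0]]'
```

```text
time: 22.2
tcp_pos: [458.6, -164.0, 151.1]
ee_rot: [2.228, 2.214, 0.0]
ft_force: [0.3, 0.3, -2.1]
finger_gap: 9.6
gripper_force: 35.0
time: 22.6
tcp_pos: [457.3, -163.3, 134.5]
ee_rot: [-2.227, -2.213, 0.001]
ft_force: [0.0, 1.5, -2.3]
finger_gap: 9.9
gripper_force: 35.0
time: 22.9
tcp_pos: [458.0, -163.7, 130.4]
ee_rot: [-2.228, -2.214, 0.0]
ft_force: [-0.3, -0.8, -2.1]
finger_gap: 9.8
gripper_force: 35.0
```

Tray feet are 15 mm below the rim with no contact. I'll carry on down.

```bash
python3 -m jog '[[0.1,0,0.5,0,0,0],[0,0,0.8,0,0,0],[0,0,0.7,0,0,0],[0,0,0,0,0,0],[0,0,0,0,0,0]]'
python3 -m jog '[[0,0,0.5,0,0,0],[0,0,0.7,0,0,0],[0,0,0.6,0,0,0],[0,0,0,0,0,0]]'
python3 -m jog '[[0,0,0.5,0,0,0],[0,0,0.7,0,0,0],[0,0,0.6,0,0,0],[0,0,0,0,0,0],[0,0,0,0,0,0]]'
```

```text
time: 23.4
tcp_pos: [457.7, -162.6, 110.1]
ee_rot: [-2.228, -2.214, 0.0]
ft_force: [-0.0, 0.6, -2.5]
finger_gap: 9.5
gripper_force: 35.0
time: 23.8
tcp_pos: [457.1, -162.2, 91.2]
ee_rot: [-2.227, -2.212, 0.001]
ft_force: [-0.3, 0.2, -2.1]
finger_gap: 10.0
gripper_force: 35.0
time: 24.3
tcp_pos: [457.9, -162.7, 74.3]
ee_rot: [-2.228, -2.214, 0.0]
ft_force: [-1.1, 0.0, -1.6]
finger_gap: 9.6
gripper_force: 35.0
```

```bash
python3 -m jog '[[0,0,0.4,0,0,0],[0,0,0.5,0,0,0],[0,0,0.3,0,0,0],[0,0,0,0,0,0],[0,0,0,0,0,0],[0,0,0,0,0,0]]'
python3 -m jog '[[0,0,0.1,0,0,0],[0,0,0,0,0,0],[0,0,0,0,0,0]]'
python3 -m jog '[[0,0,0.1,0,0,0],[0,0,0,0,0,0],[0,0,0,0,0,0]]'
python3 -m jog '[[0,0,0.05,0,0,0],[0,0,0,0,0,0],[0,0,0,0,0,0]]'
```

```text
time: 24.9
tcp_pos: [458.2, -162.9, 62.7]
ee_rot: [2.228, 2.214, 0.0]
ft_force: [0.9, -0.1, -2.0]
finger_gap: 10.1
gripper_force: 35.0
time: 25.2
tcp_pos: [458.1, -162.8, 61.6]
ee_rot: [2.228, 2.214, 0.0]
ft_force: [0.0, 1.2, -1.8]
finger_gap: 9.6
gripper_force: 35.0
time: 25.5
tcp_pos: [458.0, -162.7, 60.5]
ee_rot: [-2.228, -2.214, 0.0]
ft_force: [-0.8, 0.4, -1.5]
finger_gap: 9.7
gripper_force: 35.0
time: 25.8
tcp_pos: [458.1, -162.8, 60.1]
ee_rot: [-2.229, -2.214, -0.0]
ft_force: [0.1, 0.1, -1.7]
finger_gap: 9.7
gripper_force: 35.0
```

```bash
python3 -m jog '[[0,0,0.05,0,0,0],[0,0,0,0,0,0],[0,0,0,0,0,0]]'
python3 -m jog '[[0,0,0.05,0,0,0],[0,0,0,0,0,0],[0,0,0,0,0,0]]'
python3 -m jog '[[0,0,0.05,0,0,0],[0,0,0,0,0,0],[0,0,0,0,0,0]]'
```

```text
time: 26.1
tcp_pos: [458.1, -162.8, 59.6]
ee_rot: [2.228, 2.214, -0.0]
ft_force: [0.3, -0.3, -1.5]
finger_gap: 9.8
gripper_force: 35.0
time: 26.4
tcp_pos: [458.1, -162.8, 59.6]
ee_rot: [2.228, 2.214, -0.0]
ft_force: [-2.5, 0.6, 5.5]
finger_gap: 9.5
gripper_force: 35.0
time: 26.7
tcp_pos: [458.1, -162.8, 59.5]
ee_rot: [-2.228, -2.214, 0.0]
ft_force: [-2.6, 1.7, 9.0]
finger_gap: 9.5
gripper_force: 35.0
```

Feet are home: TCP at 59.5 matches the expected 59.5, with contact force. I'll release, lift and go to the coil.

```bash
python3 -m jog '[[0,0,0,0,0,0],[0,0,0,0,0,0],[0,0,0,0,0,0],[0,0,0,0,0,0]]' -0.4
python3 -m jog '[[0,0,-1,0,0,0],[0,0,-2,0,0,0],[0,0,-3,0,0,0],[0,0,-3,0,0,0],[0,0,-2,0,0,0],[-3,0,0,0,0,0],[-4,-0.1,0,0,0,0],[-4,-0.1,0,0,0,0]]' 0.7
python3 -m jog '[[-4,-0.1,0,0,0,0],[-3.8,0,0,0,0,0],[0,0,0,0,0,-7.5],[0,0,0,0,0,-7.5],[0,0,0,0,0,-7.5],[0,0,0,0,0,-7.5],[0,0,0,0,0,-7.5],[0,0,0,0,0,-7.5]]'
python3 -m jog '[[0,0,0,0,0,-7.5],[0,0,0,0,0,-7.5],[0,0,0,0,0,-7.5],[0,0,0,0,0,-7.5],[0,0,0,0,0,-7.5],[0,0,0,0,0,-7.5],[0,0,0,0,0,0],[0,0,0,0,0,0]]'
```

```text
time: 27.1
tcp_pos: [458.1, -162.8, 58.3]
ee_rot: [-2.228, -2.214, -0.0]
ft_force: [-0.7, -0.3, 0.6]
finger_gap: 27.8
gripper_force: 0.0
time: 27.9
tcp_pos: [455.8, -273.8, 169.9]
ee_rot: [2.225, 2.215, 0.0]
ft_force: [0.8, 0.9, -0.2]
finger_gap: 79.8
gripper_force: 0.0
time: 28.7
tcp_pos: [454.0, -350.9, 169.3]
ee_rot: [1.204, 2.901, -0.0]
ft_force: [1.1, -1.0, -0.4]
finger_gap: 80.1
gripper_force: 0.0
time: 29.5
tcp_pos: [454.0, -350.8, 169.0]
ee_rot: [0.014, 3.141, -0.0]
ft_force: [0.1, 0.3, -0.3]
finger_gap: 79.7
gripper_force: 0.0
```

```bash
python3 -m jog '[[-0.13,0,3,0,0,0],[0,0,4,0,0,0],[0,0,4,0,0,0],[0,0,3,0,0,0],[0,0,2,0,0,0],[0,0,0.6,0,0,0],[0,0,0,0,0,0],[0,0,0,0,0,0]]'
python3 -m jog '[[0,0,0,0,0,0],[0,0,0,0,0,0],[0,0,0,0,0,0],[0,0,0,0,0,0],[0,0,0,0,0,0],[0,0,0,0,0,0],[0,0,0,0,0,0]]' -1 12
python3 -m jog '[[0,0,0,0,0,0]]'
```

```text
time: 30.3
tcp_pos: [456.0, -351.5, 3.6]
ee_rot: [0.011, 3.14, -0.002]
ft_force: [-0.2, -0.8, 0.4]
finger_gap: 80.2
gripper_force: 0.0
time: 31.0
tcp_pos: [455.3, -350.9, 2.7]
ee_rot: [0.01, 3.141, -0.0]
ft_force: [-0.1, 0.2, 1.6]
finger_gap: 44.3
gripper_force: 12.0
time: 31.1
tcp_pos: [455.3, -350.9, 2.8]
ee_rot: [0.01, 3.141, -0.0]
ft_force: [-0.4, 0.6, 2.7]
finger_gap: 44.5
gripper_force: 12.0
```

```bash
python3 -m jog '[[0,0,-1,0,0,0],[0,0,-3,0,0,0],[0,0,-4,0,0,0],[0,0,-4,0,0,0],[0,0,-3,0,0,0],[0,0,0,0,0,0]]'
python3 -m jog '[[0.8,3.7,0,0,0,0],[0.8,3.7,0,0,0,0],[0.8,3.8,0,0,0,0],[0.8,3.8,0,0,0,0],[0.8,3.7,0,0,0,0],[0,0,0,0,0,0],[0,0,0,0,0,0]]'
python3 -m jog '[[0,0,2,0,0,0],[0,0,3,0,0,0],[0,0,2.5,0,0,0],[0,0,1.4,0,0,0],[0,0,0.6,0,0,0],[0,0,0.3,0,0,0],[0,0,0,0,0,0],[0,0,0,0,0,0]]'
```

```text
time: 31.7
tcp_pos: [458.1, -353.6, 159.0]
ee_rot: [0.01, 3.133, -0.013]
ft_force: [0.5, -0.3, -0.4]
finger_gap: 44.5
gripper_force: 12.0
time: 32.4
tcp_pos: [415.7, -162.6, 151.7]
ee_rot: [-0.007, -3.14, -0.001]
ft_force: [-0.2, -0.1, -0.9]
finger_gap: 44.1
gripper_force: 12.0
time: 33.2
tcp_pos: [417.2, -164.3, 55.4]
ee_rot: [0.01, 3.14, -0.002]
ft_force: [0.7, 0.3, -0.5]
finger_gap: 44.2
gripper_force: 12.0
```

```bash
python3 -m jog '[[0,0,0.1,0,0,0],[0,0,0,0,0,0],[0,0,0,0,0,0],[0,0,0,0,0,0]]'
python3 -m jog '[[0,0,0.05,0,0,0],[0,0,0,0,0,0],[0,0,0,0,0,0]]'
python3 -m jog '[[0,0,0.05,0,0,0],[0,0,0,0,0,0],[0,0,0,0,0,0]]'
```

```text
time: 33.6
tcp_pos: [416.5, -163.5, 53.8]
ee_rot: [0.01, 3.141, -0.0]
ft_force: [-0.8, 0.6, -0.1]
finger_gap: 44.0
gripper_force: 12.0
time: 33.9
tcp_pos: [416.4, -163.5, 53.0]
ee_rot: [-0.01, -3.142, -0.0]
ft_force: [-0.3, -0.8, -0.8]
finger_gap: 43.5
gripper_force: 12.0
time: 34.2
tcp_pos: [416.3, -163.5, 52.5]
ee_rot: [-0.01, -3.141, -0.0]
ft_force: [-0.5, 0.2, -0.7]
finger_gap: 44.1
gripper_force: 12.0
```

```bash
python3 -m jog '[[0,0,0.05,0,0,0],[0,0,0,0,0,0],[0,0,0,0,0,0]]'
python3 -m jog '[[0,0,0.04,0,0,0],[0,0,0,0,0,0],[0,0,0,0,0,0]]'
```

```text
time: 34.5
tcp_pos: [416.3, -163.5, 52.0]
ee_rot: [-0.01, -3.141, -0.0]
ft_force: [0.3, 0.1, -0.9]
finger_gap: 44.0
gripper_force: 12.0
time: 34.8
tcp_pos: [416.4, -163.5, 51.7]
ee_rot: [0.01, 3.141, -0.0]
ft_force: [-0.6, 0.5, -0.5]
finger_gap: 44.0
gripper_force: 12.0
```

```bash
python3 -m jog '[[0,0,0.04,0,0,0],[0,0,0,0,0,0],[0,0,0,0,0,0]]'
python3 -m jog '[[0,0,0.03,0,0,0],[0,0,0,0,0,0],[0,0,0,0,0,0]]'
```

```text
time: 35.1
tcp_pos: [416.4, -163.6, 51.7]
ee_rot: [0.01, 3.142, -0.0]
ft_force: [-1.5, 0.7, 5.1]
finger_gap: 44.1
gripper_force: 12.0
time: 35.4
tcp_pos: [416.5, -163.5, 51.7]
ee_rot: [-0.01, -3.142, 0.0]
ft_force: [-3.0, 1.8, 7.9]
finger_gap: 44.4
gripper_force: 12.0
```

Contact is where it should be. I'll release, back away toward −x/+y, and take a final look.

```bash
python3 -m jog '[[0,0,-0.03,0,0,0],[0,0,0,0,0,0],[0,0,0,0,0,0],[0,0,0,0,0,0],[0,0,0,0,0,0]]' 0.3
python3 -m jog '[[0,0,-1,0,0,0],[0,0,-2,0,0,0],[0,0,-4,0,0,0],[0,0,-4,0,0,0],[0,4,-1,0,0,0],[1,4,0,0,0,0],[1,4,0,0,0,0],[1,4,0,0,0,0]]'
python3 -m jog '[[1,4,0,0,0,0],[0,4,0,0,0,0],[0,4,0,0,0,0],[0,4,0,0,0,0],[0,0,0,0,0,0],[0,0,0,0,0,0]]'
python3 - <<'E'
from bench import *
from h import *
t,s=get_image("top"),get_image("scene")
im=np.zeros((420,800,3),np.uint8)
a=crop(t,260,190,230,150,1.7);im[:a.shape[0],:a.shape[1]]=a
b=crop(s,280,210,200,210,2.0);im[:420,400:800]=b[:420]
cv2.imwrite("pics/c8.png",im)
E
```

```text
time: 35.9
tcp_pos: [416.3, -163.5, 51.1]
ee_rot: [-0.01, -3.141, -0.0]
ft_force: [-0.7, -0.2, -0.4]
finger_gap: 61.2
gripper_force: 0.0
time: 36.7
tcp_pos: [387.2, -2.1, 172.3]
ee_rot: [0.011, 3.14, -0.0]
ft_force: [0.4, 0.8, 0.5]
finger_gap: 61.2
gripper_force: 0.0
time: 37.3
tcp_pos: [378.3, 157.2, 171.7]
ee_rot: [0.006, 3.141, -0.001]
ft_force: [-0.0, -0.3, -0.1]
finger_gap: 61.3
gripper_force: 0.0
```

View pics/c8.png

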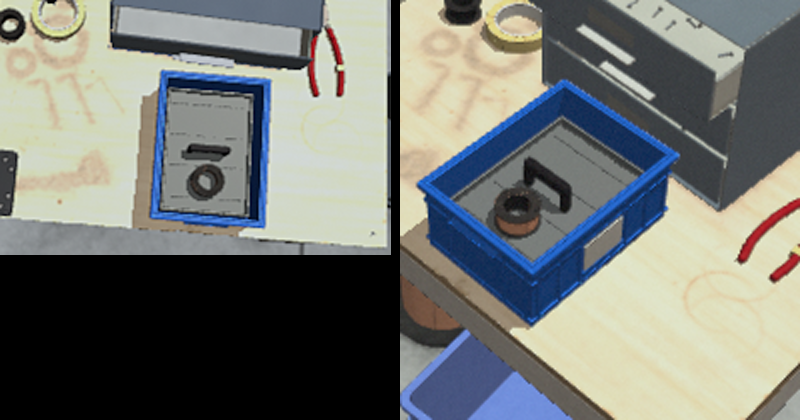

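The tray sits level and home in the box, the coil lies flat in the near bay at about (518,212) in the right panel, and the bystanders in view are undisturbed.

```bash
python3 -c "
from bench import *
print(finish_job())"
```

```text
the job is handed in; nothing more can be done
None
```

The job is handed in after about 37 s of robot time: both transformers stand upright on the box floor, the tray is home over them, and the coil lies flat in its near bay.

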